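# Clip the lift-off carrying handle onto the cash box pin

## Task

Clip the red lift-off carrying handle onto the cash box: push its mouth straight down over the brass cross pin on the lid until the sprung latch flips shut behind the pin, then tug the handle up so that the latch takes a light pull (about 6 N) for a full second. Lower it until it sits down on the pin again and let go, leaving it upright on the pin (a little lean is fine). Be gentle: never push or pull on the box with more than 30 N, so move slowly before every touch. Do not lift or shift the box, and leave the stones, saucer and caliper where they are.

Things in the scene. Friction and masses are not known exactly. Their poses are not given: they have to be found in the camera images.
- handle_grip (a point): Centre of the red grip of the loose carrying handle (about 300 g), which stands on its two feet, mouth down. Grip block 56 mm along x, 24 along y, 40 high; this point is 72 mm above the feet, 20 mm below the top; pinch it across y. Axes: z up as it stands, x across the mouth, y must lie along the pin; turned by half a turn about z it fits as well.
- handle: The same handle; origin midway between its feet, on the underside; same axes. Below the grip is a steel plate 56 mm along x, 24 along y. It carries the latch.
- slot_roof (a point): Middle of the roof of the handle's slot, 34.5 mm below the grip centre, 37.5 mm above the feet. The slot runs through along y, is open below, 12 mm wide (x), and flares over the lowest 10 mm to a mouth 22 mm wide at the feet.
- latch_pivot (a point): Pivot of the brass latch: in the handle's frame 10 mm to the -x side of the slot's middle, 14 mm above the feet. The latch is 15.5 mm long, 4 mm thick, and when shut lies level across the slot. It opens only upwards, against its spring. Once it is shut below the pin, the pin has about 13 mm of up and down play between roof and latch.
- latch (a joint): Angle of the latch, rad: 0 = shut (firm stop), grows as it swings up into the slot, to 1.5. Pushing the handle down over the pin swings it up: about 1 N at first, 3 to 6 N just before the pin gets by. It then flips shut below the pin when the pin is some 1.5 to 4 mm short of the slot's roof. The roof is a hard stop: meet it at 5 to 10 mm/s.
- cashbox: Grey steel cash box, loose, 3.5 kg, 154 mm along x, 204 along y, lid top 85 mm above its underside; origin at the centre of the underside, z up; lever clasp on the -x face. On the lid's centre a lug: two upright steel cheeks, 18 mm along x, 5 thick, 46 high, inner faces 34 mm apart in y, with the pin between them.
- pin_mark (a point): Middle height of the lug's slots on the cash box, 38.5 mm above the lid, 7.5 mm below the cheeks' tops; axes as the box. The brass cross pin (8 mm thick, along the box's y, x and y as this point) is clamped in the slots anywhere from 3 mm below to 3 mm above it: feel for it. Pin's middle below the grip centre: 38.5 mm with the slot's roof on it, 52 mm with the shut latch pulling on it.
- desert_rose: Desert rose crystal, about 80 mm wide, 50 mm high, loose bystander; origin under its centre.
- saucer: Green glass saucer of small garnets, 110 mm wide, 20 mm high, loose bystander; origin under its centre.
- display_block: Dark wooden display block 70 x 70 x 30 mm with an orange carnelian cabochon on top, loose bystander; origin under its centre.
- caliper: Digital caliper in stainless steel lying along x, 230 mm long, 80 mm wide over the jaws, 12 mm high, loose bystander; origin under the middle of its beam.
Things that resemble listed ones, but are neither listed nor needed, are in the scene too. Several things look just like the handle: the one meant starts farthest to the robot's left.

How it is judged:
By the outcome, as a careful person would: the job done as asked, in the order asked, and still so for the second after the job is handed in, with the robot touching nothing.
It also fails if it takes over 64 s, if anything falls off the work surface, if the arm or the gripper's body presses on something with over 40 N, if the wrist force passes 120 N, or if a joint passes its speed limit or range.

## Robot

A 6-joint arm with a two-finger parallel gripper is mounted at the origin on the work surface. World frame = base frame: x ahead of the robot, y to its left, z up, the work surface at z = 0. Lengths are in m, angles in rad, forces in N, time in s.
With the tool pointing down it reaches from about 0.3 to 0.875 m from the base axis. Payload 6.4 kg.
Tool frame: the origin (TCP) lies where the fingers leave the gripper's body, on its centre line; the fingertips stand 73 mm ahead of it and the grasp point (between the pads) lies 54 mm ahead of it; z points along the fingers, y is the line along which they close (so a half turn about z gives the same grasp; the last joint's range is limited). The gripper opens to 85 mm and grips with 20 to 120 N. Pads are 22 mm wide; open, the fingers measure 114 mm over their backs; the gripper's body (76 mm by 85 mm) begins 54 mm behind the grasp point. The pads swing forward as they close: fully open they stand 13 mm farther back than shut.
Start: joints at [1.049, 0.181, 1.607, -0, 1.354, -0.206], TCP at [0.179, 0.547, 0.304] pointing down, gripper open.
Joint ranges: [-2.99, 2.99], [-0.89, 2.07], [0.3, 2.58], [-1.14, 4.28], [0, 2.63], [-3.12, 3.12]. Speed limits (rad/s): [2.57, 2.57, 3.01, 3.14, 3.14, 3.14].

## Interface

Orientations are given as a unit quaternion [w, x, y, z].
In Python, from bench import ctrl gives the robot as it stands.
- The arm moves only by the tool carry_out, never from a script. Its argument "steps" is one flat list of numbers, 7 for each row, row after row: the shift along the tool's x, y, z in m, then the turn, a rotation vector about the tool's x, y, z in rad, then the opening, from 0 (shut) to 1 (fully open). In form: [dx, dy, dz, wx, wy, wz, claw, dx, dy, dz, wx, wy, wz, claw, ...]. A call has 1 to 20 rows; each row is the pose to reach, as a shift and turn from the pose commanded when the call began, along the tool's axes at that moment; what a row does not reach only later rows make up. A row lasts 1/10 s, in which the tool goes at most 50 mm and 8.59 degrees, less where a joint would pass 70% of its speed; a pose out of reach is approached as far as the arm can. A call with a gripper value outside its range is refused whole. The fingers move at their own pace and stop on an object; the grip force is fixed at half the most. Time passes only in rows, so rows that repeat a pose let the fingers close. It gives the time, the measured TCP pose, the force, the opening and the grip force at its end, in the units of the state.
- ctrl.get_obs(): the state, without advancing time (a new reading comes with each control period).
- ctrl.camera(name): name is "scene" or "top"; returns the picture (420x560x3 uint8, red, green, blue); there is no depth.
- ctrl.camera_params(name): a dict with "vertical_fov" (degrees; the focal length in pixels is half the picture's height over the tangent of half this angle, whatever the lens; pixels are square), "cx", "cy" (the principal point, pixels), "cam_to_world" (4x4, takes a point from camera to world coordinates). Camera axes: x right, y down, z forward; pixel columns grow to the right and rows downward; lengths in m; the calibration is good to about 2 mm. A picture is of the moment at which its call begins. camera_params takes no time and is no camera call.
- ctrl.hand_in(): hands the job in; it is judged then, once.
The state is a dict: "time_s": time; "q": joint angles; "dq": joint speeds; "joint_efforts": joint torques, N m; "eef_pos": TCP position; "eef_rot": TCP orientation; "wrist_force": force on the tool from outside, world axes, zero at the start; "torque": the same for the moment, N m; "opening": opening from 0.0 (shut) to 1.0 (fully open); "grasp_force": force on a finger pad.
Only numpy, scipy, OpenCV 4.12 (cv2) and the standard library are available. Lean on these libraries where they do the work, as an engineer would, in place of code of your own. Each camera call takes 0.05 s, during which the arm holds its last target. There are 200 camera calls.

## Working session

There is one attempt and no reset: what is moved stays moved. The work goes in short steps, Python scripts to look and compute and a tool call to move; the robot and the scene stay as the last step left them, time stands still between calls to the robot, and variables do not carry over. Pictures are saved under pics/ and viewed, at most 10 in all, crops included, and the job is handed in when it is done.

Besides the shell and the picture viewer there is one more tool, called by a JSON object that holds its "api" and its "payload". carry_out: Moves the arm, as the interface text tells. Its arguments: {"type":"object","properties":{"steps":{"type":"array"}},"required":["steps"]}

```bash
mkdir -p pics
cat > h.py <<'E'
import numpy as np,cv2
from bench import ctrl
def cam(n):
    p=ctrl.camera_params(n);f=210/np.tan(np.radians(p["vertical_fov"])/2);return f,p["cx"],p["cy"],np.array(p["cam_to_world"])
def ray(n,u,v,z):
    f,cx,cy,T=cam(n);d=T[:3,:3]@np.array([(u-cx)/f,(v-cy)/f,1]);o=T[:3,3];return o+d*(z-o[2])/d[2]
def proj(n,P):
    f,cx,cy,T=cam(n);c=(np.atleast_2d(P)-T[:3,3])@T[:3,:3];return c[:,:2]/c[:,2:]*f+[cx,cy]
E
python3 - <<'E'
from h import *
for n in("scene","top"):
    im=ctrl.camera(n);cv2.imwrite(f"pics/{n}0.png",im[:,:,::-1]);print(n,ctrl.camera_params(n))
print(ctrl.get_obs())
E
```

```text
scene {'vertical_fov': 46.27146934524772, 'cx': 278.4876755656712, 'cy': 209.32321891049563, 'cam_to_world': array([[ 0.73359897,  0.42703392, -0.52865356,  1.15723832],
       [ 0.67926223, -0.43687468,  0.58969766, -0.53770502],
       [ 0.02086555, -0.79169599, -0.61055883,  0.7188313 ],
       [ 0.        ,  0.        ,  0.        ,  1.        ]])}
top {'vertical_fov': 45.90660089414649, 'cx': 277.8818789654694, 'cy': 213.22289444430498, 'cam_to_world': array([[ 0.00265015, -0.9861669 ,  0.16573421,  0.4294409 ],
       [-0.99978493, -0.00602193, -0.01984537,  0.05433394],
       [ 0.02056889, -0.16564597, -0.98597076,  1.26885811],
       [ 0.        ,  0.        ,  0.        ,  1.        ]])}
{'time_s': 0.1, 'q': array([ 1.04870613e+00,  1.81487216e-01,  1.60789852e+00, -9.09408796e-06,
        1.35380725e+00, -2.06292873e-01]), 'dq': array([-0.00072661, -0.00220905, -0.00249802, -0.00026372,  0.00095825,
        0.00062337]), 'joint_efforts': array([ 6.37677076e-04, -4.45884955e+01, -3.52232981e+01, -3.46231236e-04,
        4.38479838e-03, -8.90568856e-06]), 'eef_pos': array([0.17836721, 0.54623332, 0.30306723]), 'eef_rot': array([-2.80866087e-04,  1.57242339e-01,  9.87559723e-01, -7.49266702e-04]), 'wrist_force': array([-0.1781969 ,  0.25183747, -0.06686057]), 'torque': array([ 0.04569489, -0.05440503, -0.05295478]), 'grasp_force': 0.0, 'opening': 0.9968003753318038}
```

View pics/scene0.png

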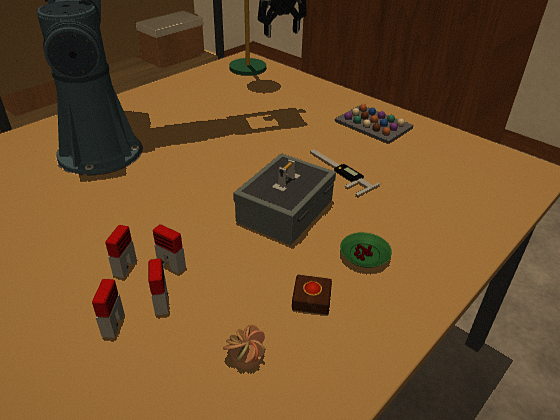

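View pics/top0.png

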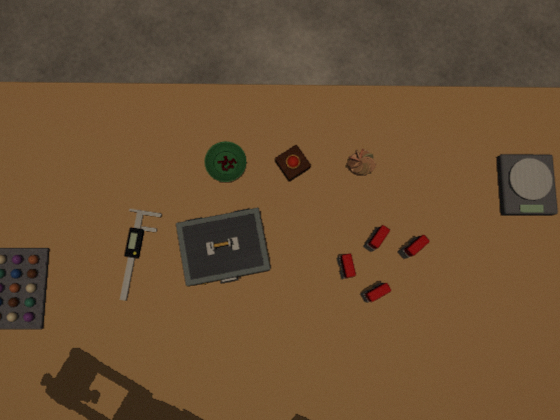

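The top picture shows four red handles at about (347,265), (377,237), (377,292) and (415,246), with the box's lug at (222,244). World +y points left in that picture, so (347,265) should be farthest to the robot's left. I'll confirm that with numbers and a crop.

```bash
cat > fit.py <<'E'
from h import *
from scipy.optimize import minimize
def redmask(im):
    r,g,b=[im[:,:,i].astype(int) for i in range(3)];return ((r>70)&(r>3.0*g)&(r>3.0*b)).astype(np.uint8)
def hull(n,x,y,yaw,L,W,z0,z1,s=8):
    c,sn=np.cos(yaw),np.sin(yaw)
    P=[[x+c*a*L/2-sn*b*W/2,y+sn*a*L/2+c*b*W/2,z] for a in(-1,1) for b in(-1,1) for z in(z0,z1)]
    p=proj(n,np.array(P));m=np.zeros((420,560),np.uint8)
    cv2.fillConvexPoly(m,cv2.convexHull(np.round((p)*16).astype(np.int32)),255,cv2.LINE_AA,4);return m/255.
def fit(masks,x0,dims):
    def cost(v):
        return sum(np.abs(hull(n,v[0],v[1],v[2],*dims)-m).sum()/max(m.sum(),1) for n,m in masks.items())
    best=None
    for yaw in np.arange(0,np.pi,np.pi/8):
        s=np.array([x0[0],x0[1],yaw]);r=minimize(cost,s,method="Nelder-Mead",options=dict(initial_simplex=s+np.array([[0,0,0],[.008,0,0],[0,.008,0],[0,0,.3]]),xatol=1e-5,fatol=1e-5))
        if best is None or r.fun<best.fun:best=r
    return best
E
python3 - <<'E'
from fit import *
I={n:cv2.imread(f"pics/{n}0.png")[:,:,::-1] for n in("scene","top")}
M={n:redmask(I[n]) for n in I};C={n:cv2.connectedComponentsWithStats(M[n]) for n in I}
for n in C: print(n,[(k,*np.round(C[n][3][k]),C[n][2][k,4]) for k in range(1,C[n][0]) if C[n][2][k,4]>40])
for k in range(1,C["top"][0]):
    if C["top"][2][k,4]<100 :continue
    P=ray("top",*C["top"][3][k],.085);uv=proj("scene",P+[0,0,-.013])[0]
    ks=[j for j in range(1,C["scene"][0]) if C["scene"][2][j,4]>40];j=min(ks,key=lambda j:np.hypot(*(C["scene"][3][j]-uv)))
    m={"top":(C["top"][1]==k)*1.}
    # scene faces may be split: take red pixels near
    near=np.zeros((420,560));yy,xx=np.mgrid[:420,:560];near=((C["scene"][1]==j))*1.
    m["scene"]=near
    r=fit(m,P,(.056,.024,.052,.092));print(k,P.round(3),uv.round(),j,r.x.round(4),r.fun)
a=cv2.resize(I["top"][215:315,320:440],None,fx=4,fy=4,interpolation=cv2.INTER_CUBIC)
b=cv2.resize(I["top"][195:295,170:275],None,fx=4,fy=4,interpolation=cv2.INTER_CUBIC)[:,:320]
a=a[:,:440];c=cv2.resize(I["top"][200:300,170:280],None,fx=3.2,fy=4)
b=cv2.resize(I["top"][200:300,170:280],None,fx=3.2,fy=3.2,interpolation=cv2.INTER_CUBIC);b=cv2.copyMakeBorder(b,0,80,0,0,cv2.BORDER_CONSTANT)
cv2.imwrite("pics/crop1.png",np.clip(np.hstack([a,b])*1.5,0,255).astype(np.uint8)[:,:,::-1])
c=cv2.resize(I["scene"][145:250,225:345],None,fx=6,fy=5.6,interpolation=cv2.INTER_CUBIC);cv2.imwrite("pics/crop2.png",np.clip(c*1.5,0,255).astype(np.uint8)[:,:,::-1])
E
```

```text
scene [(1, np.float64(115.0), np.float64(240.0), np.int32(333)), (2, np.float64(166.0), np.float64(236.0), np.int32(330)), (20, np.float64(155.0), np.float64(275.0), np.int32(414)), (21, np.float64(102.0), np.float64(296.0), np.int32(464)), (22, np.float64(312.0), np.float64(288.0), np.int32(145))]
top [(1, np.float64(293.0), np.float64(161.0), np.int32(89)), (2, np.float64(380.0), np.float64(236.0), np.int32(205)), (3, np.float64(418.0), np.float64(245.0), np.int32(205)), (4, np.float64(348.0), np.float64(265.0), np.int32(214)), (5, np.float64(379.0), np.float64(292.0), np.int32(211))]
2 [ 0.574 -0.216  0.085] [156. 277.] 20 [ 0.5717 -0.2138  2.6138] 1.1714097454700036Traceback (most recent call last):
  File "<stdin>", line 13, in <module>
  File "fit.py", line 15, in fit
    s=np.array([x0[0],x0[1],yaw]);r=minimize(cost,s,method="Nelder-Mead",options=dict(initial_simplex=s+np.array([[0,0,0],[.008,0,0],[0,.008,0],[0,0,.3]]),xatol=1e-5,fatol=1e-5))
                                    ~~~~~~~~^^^^^^^^^^^^^^^^^^^^^^^^^^^^^^^^^^^^^^^^^^^^^^^^^^^^^^^^^^^^^^^^^^^^^^^^^^^^^^^^^^^^^^^^^^^^
[... 300 characters left out ...]
],v[2],*dims)-m).sum()/max(m.sum(),1) for n,m in masks.items())
  File "fit.py", line 12, in <genexpr>
    return sum(np.abs(hull(n,v[0],v[1],v[2],*dims)-m).sum()/max(m.sum(),1) for n,m in masks.items())
                      ~~~~^^^^^^^^^^^^^^^^^^^^^^^^
  File "fit.py", line 8, in hull
    p=proj(n,np.array(P));m=np.zeros((420,560),np.uint8)
  File "h.py", line 8, in proj
    f,cx,cy,T=cam(n);c=(np.atleast_2d(P)-T[:3,3])@T[:3,:3];return c[:,:2]/c[:,2:]*f+[cx,cy]
              ~~~^^^
  File "h.py", line 4, in cam
    p=ctrl.camera_params(n);f=210/np.tan(np.radians(p["vertical_fov"])/2);return f,p["cx"],p["cy"],np.array(p["cam_to_world"])
ValueError: time passes only in moves, steps and waits
```

```bash
sed -i 's/^def cam/import functools\n@functools.cache\ndef cam/' h.py; sed -i 's/(r>70)&(r>3.0\*g)&(r>3.0\*b)/(r>35)\&(r>2.2*g)\&(r>2.2*b)/' fit.py
cat > f1.py <<'E'
from fit import *
I={n:cv2.imread(f"pics/{n}0.png")[:,:,::-1] for n in("scene","top")}
M={n:redmask(I[n]) for n in I};C={n:cv2.connectedComponentsWithStats(M[n],connectivity=4) for n in I}
for n in C: print(n,[(k,*np.round(C[n][3][k]),C[n][2][k,4]) for k in range(1,C[n][0]) if C[n][2][k,4]>100])
O={n:I[n].copy() for n in I}
for k in range(1,C["top"][0]):
    if C["top"][2][k,4]<150 :continue
    P=ray("top",*C["top"][3][k],.085);uv=proj("scene",P+[0,0,-.013])[0]
    ks=[j for j in range(1,C["scene"][0]) if C["scene"][2][j,4]>40];j=min(ks,key=lambda j:np.hypot(*(C["scene"][3][j]-uv)))
    m={"top":(C["top"][1]==k)*1.,"scene":(C["scene"][1]==j)*1.}
    r=fit(m,P,(.056,.024,.052,.092));print(k,P.round(3),uv.round(),j,r.x.round(4),r.fun)
    for n in I:
        h=hull(n,*r.x,.056,.024,.052,.092);cs,_=cv2.findContours((h>.5).astype(np.uint8),0,1);cv2.drawContours(O[n],cs,-1,(0,255,0),1)
a=cv2.resize(O["top"][220:310,330:440],None,fx=3.6,fy=3.6,interpolation=cv2.INTER_NEAREST)
c=cv2.resize(O["scene"][220:345,85:195],None,fx=3.6,fy=3.6,interpolation=cv2.INTER_NEAREST)
a=cv2.copyMakeBorder(a,0,c.shape[0]-a.shape[0],0,0,cv2.BORDER_CONSTANT)
cv2.imwrite("pics/crop1.png",np.clip(np.hstack([a,c])*1.5,0,255).astype(np.uint8)[:,:,::-1])
a=cv2.resize(I["top"][200:295,170:275],None,fx=3.8,fy=3.8,interpolation=cv2.INTER_CUBIC)
c=cv2.resize(I["scene"][148:243,230:335],None,fx=3.8,fy=3.8,interpolation=cv2.INTER_CUBIC)
cv2.imwrite("pics/crop2.png",np.clip(np.hstack([a,c])*1.5,0,255).astype(np.uint8)[:,:,::-1])
E
python3 f1.py
```

```text
scene [(2024, np.float64(117.0), np.float64(240.0), np.int32(476)), (2025, np.float64(168.0), np.float64(238.0), np.int32(510)), (2033, np.float64(156.0), np.float64(276.0), np.int32(471)), (2043, np.float64(103.0), np.float64(297.0), np.int32(559)), (2051, np.float64(312.0), np.float64(287.0), np.int32(159))]
top [(12, np.float64(293.0), np.float64(161.0), np.int32(102)), (42, np.float64(379.0), np.float64(237.0), np.int32(240)), (43, np.float64(417.0), np.float64(245.0), np.int32(246)), (44, np.float64(348.0), np.float64(265.0), np.int32(233)), (45, np.float64(378.0), np.float64(292.0), np.int32(254))]
42 [ 0.573 -0.214  0.085] [156. 276.] 2033 [ 0.5725 -0.2149  2.6015] 0.7672441821739311
43 [ 0.553 -0.305  0.085] [106. 297.] 2043 [ 0.5507 -0.3071  2.4426] 1.0450601393312682
44 [ 0.504 -0.138  0.085] [167. 239.] 2025 [ 0.5034 -0.1377  0.0542] 0.8935285702263738
45 [ 0.441 -0.207  0.085] [119. 241.] 2024 [ 0.4388 -0.2073 -0.8947] 0.892664282016651
```

View pics/crop1.png

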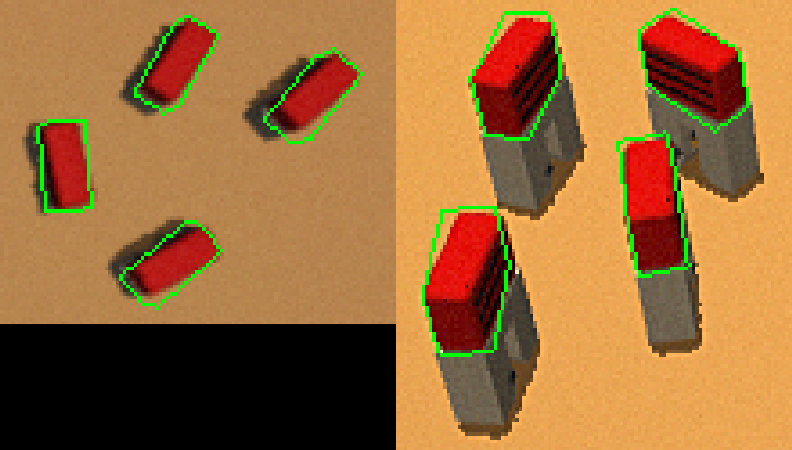

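View pics/crop2.png

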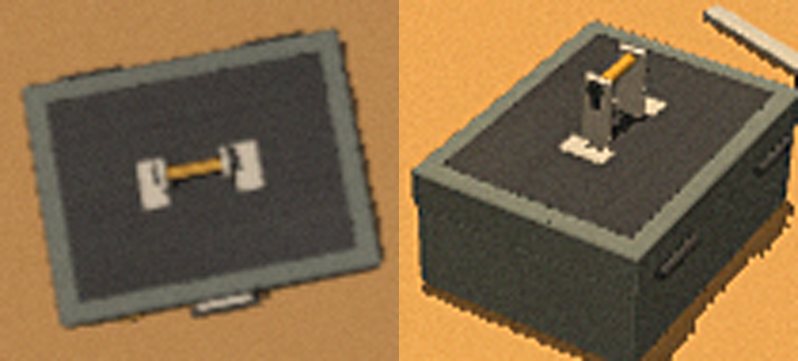

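The crop confirms that the leftmost handle, at top (348,265) and scene (168,238), is the one meant: y = -0.138, while the others are at y ≤ -0.207. The dark side faces spoil the silhouette fit, so I'll fit only the bright top faces. For the box I'll use the lid corners and the pin ends.

```bash
cat > f2.py <<'E'
from fit import *
I={n:cv2.imread(f"pics/{n}0.png")[:,:,::-1] for n in("scene","top")}
boxes={"scene":(138,222,50,40),"top":(333,245,30,40)}
for yv in (0,):
  ms={}
  for n,(x,y,w,h) in boxes.items():
    s=I[n][y:y+h,x:x+w];red=redmask(s)>0;r=s[:,:,0]
    t,_=cv2.threshold(r[red].reshape(-1,1),0,255,cv2.THRESH_OTSU)
    m=np.zeros((420,560));m[y:y+h,x:x+w]=red&(r>t);ms[n]=cv2.morphologyEx(m,cv2.MORPH_CLOSE,np.ones((2,2)))
    print(n,t,m.sum())
  d=(.056,.024,.0919,.092)
  for sub in (["top"],["scene"],["top","scene"]):
    r=fit({k:ms[k] for k in sub},(.504,-.138),d);print(sub,r.x.round(4),round(r.fun,3))
def sh(l,n,pts,z):
    W=np.array([ray(n,*p,z)[:2] for p in pts]);print(l,n,W.round(4).tolist());return W
def lid(n,pts):
    W=sh("lid",n,pts,.085);rc=cv2.minAreaRect(W.astype(np.float32)*1000);print(" mean",W.mean(0).round(4),"sides",[round(np.hypot(*(W[i]-W[i-1])),4) for i in range(4)])
    for i in range(4): e=W[i]-W[i-1];print("  edge ang",round(np.degrees(np.arctan2(e[1],e[0]))%90,2))
lid("top",[(u/3.8+170,v/3.8+200) for u,v in[(24,88),(337,32),(382,262),(66,325)]])
lid("scene",[((u-399)/3.8+230,v/3.8+148) for u,v in[(412,172),(595,20),(798,92),(640,262)]])
for z in(.1235,.1275):
  for n,p in (("top",[(u/3.8+170,v/3.8+200) for u,v in[(166,173),(223,166)]]),("scene",[((u-399)/3.8+230,v/3.8+148) for u,v in[(607,79),(634,60)]])):
    w=sh(f"pin {z}",n,p,z);e=w[1]-w[0];print("   ang of x-axis",np.degrees(np.arctan2(e[1],e[0])).round(1),"mid",w.mean(0).round(4))
E
python3 f2.py
```

```text
scene 108.0 245.0
top 96.0 195.0
['top'] [ 0.5016 -0.1399  0.1479] 0.459
['scene'] [ 0.5073 -0.1384  3.2913] 0.407
['top', 'scene'] [ 0.5049 -0.1399  3.2599] 0.955
lid top [[0.6027, 0.2746], [0.64, 0.0771], [0.4941, 0.0476], [0.4545, 0.2432]]
 mean [0.5478 0.1606] sides [np.float64(0.1515), np.float64(0.201), np.float64(0.1488), np.float64(0.1996)]
  edge ang 11.93
  edge ang 10.67
  edge ang 11.41
  edge ang 11.44
lid scene [[0.4983, 0.0476], [0.4593, 0.2468], [0.6064, 0.2723], [0.6482, 0.0771]]
 mean [0.553 0.161] sides [np.float64(0.1528), np.float64(0.203), np.float64(0.1493), np.float64(0.1996)]
  edge ang 11.15
  edge ang 11.07
  edge ang 9.81
  edge ang 12.07
pin 0.1235 top [[0.5454, 0.1795], [0.5498, 0.145]]
   ang of x-axis -82.7 mid [0.5476 0.1622]
pin 0.1235 scene [[0.5515, 0.1552], [0.549, 0.1819]]
   ang of x-axis 95.3 mid [0.5502 0.1685]
pin 0.1275 top [[0.5449, 0.179], [0.5494, 0.1446]]
   ang of x-axis -82.7 mid [0.5472 0.1618]
pin 0.1275 scene [[0.5556, 0.1506], [0.5531, 0.177]]
   ang of x-axis 95.3 mid [0.5543 0.1638]
```

Both cameras agree on yaw: handle 8.5°, box about 11.3°. They also agree on the handle-to-box vector, (0.046, 0.300), but differ by about 5 mm in absolute x. I'll move to hover above the handle and check against the gripper.

```bash
cat > go.py <<'E'
import sys
from h import *
from scipy.spatial.transform import Rotation as R
def rel(x,y,z,yaw):
    o=ctrl.get_obs();w=o["eef_rot"];T=R.from_quat([w[1],w[2],w[3],w[0]])
    c,s=np.cos(yaw),np.sin(yaw)  # tool y along (-s,c), z down, x=(-c,-s)
    G=R.from_matrix(np.array([[-c,-s,0],[-s,c,0],[0,0,-1]]).T)
    print("t",o["time_s"],"d",(T.inv().apply(np.array([x,y,z])-o["eef_pos"])).round(4),"rot",(T.inv()*G).as_rotvec().round(4),"F",o["wrist_force"].round(2),"pos",o["eef_pos"].round(4),"open",round(o["opening"],3))
if __name__=="__main__": rel(*map(float,sys.argv[1:5]))
E
python3 go.py .5045 -.139 .24 .149
```

```text
t 0.1 d [-0.5228 -0.55    0.0638] rot [-0.0015 -0.0007 -0.4648] F [-0.18  0.25 -0.07] pos [0.1784 0.5462 0.3031] open 0.997
```

{"api": "carry_out", "payload": {"steps": [-0.523,-0.55,0.064,-0.0015,-0.0007,-0.465,1,-0.523,-0.55,0.064,-0.0015,-0.0007,-0.465,1,-0.523,-0.55,0.064,-0.0015,-0.0007,-0.465,1,-0.523,-0.55,0.064,-0.0015,-0.0007,-0.465,1,-0.523,-0.55,0.064,-0.0015,-0.0007,-0.465,1,-0.523,-0.55,0.064,-0.0015,-0.0007,-0.465,1,-0.523,-0.55,0.064,-0.0015,-0.0007,-0.465,0.7,-0.523,-0.55,0.064,-0.0015,-0.0007,-0.465,0.7,-0.523,-0.55,0.064,-0.0015,-0.0007,-0.465,0.7,-0.523,-0.55,0.064,-0.0015,-0.0007,-0.465,0.7,-0.523,-0.55,0.064,-0.0015,-0.0007,-0.465,0.7,-0.523,-0.55,0.064,-0.0015,-0.0007,-0.465,0.7,-0.523,-0.55,0.064,-0.0015,-0.0007,-0.465,0.7,-0.523,-0.55,0.064,-0.0015,-0.0007,-0.465,0.7,-0.523,-0.55,0.064,-0.0015,-0.0007,-0.465,0.7,-0.523,-0.55,0.064,-0.0015,-0.0007,-0.465,0.7,-0.523,-0.55,0.064,-0.0015,-0.0007,-0.465,0.7,-0.523,-0.55,0.064,-0.0015,-0.0007,-0.465,0.7,-0.523,-0.55,0.064,-0.0015,-0.0007,-0.465,0.7,-0.523,-0.55,0.064,-0.0015,-0.0007,-0.465,0.7]}}

```text
time_s: 2.1
eef_pos: [0.5045, -0.1373, 0.24]
eef_rot: [0.0, -0.075, 0.997, 0.001]
wrist_force: [-0.7, 0.4, -0.4]
opening: 0.698
grasp_force: 0.0
```

Run:
```python
from go import *
rel(.5045,-.139,.24,.149)
I={n:ctrl.camera(n) for n in("scene","top")}
for n in I: cv2.imwrite(f"pics/{n}1.png",I[n][:,:,::-1])
o=ctrl.get_obs();p=o["eef_pos"]
O={n:I[n].copy() for n in I}
e=np.array([-np.sin(.149),np.cos(.149),0])
for n in I:
    for P in (p+[0,0,-.073],p,p+[0,0,-.073]+e*.03,p+[0,0,-.073]-e*.03):
        u=proj(n,P)[0];print(n,u.round(1));cv2.circle(O[n],tuple(np.round(u).astype(int)),1,(0,255,0),-1)
a=cv2.resize(O["top"][200:310,290:400],(480,480),interpolation=cv2.INTER_CUBIC)
c=cv2.resize(O["scene"][130:270,130:220],(308,480),interpolation=cv2.INTER_CUBIC)
cv2.imwrite("pics/crop3.png",np.clip(np.hstack([a,c])*1.6,0,255).astype(np.uint8)[:,:,::-1])
```

```text
t 2.1 d [ 0.0003 -0.0017 -0.    ] rot [0.0015 0.0009 0.0018] F [-0.74  0.43 -0.41] pos [ 0.5045 -0.1373  0.24  ] open 0.698
scene [161.5 200.4]
scene [156.4 167.4]
scene [172.9 192.8]
scene [149.7 208.3]
top [354.1 262.4]
top [360.1 260. ]
top [340.8 264.4]
top [367.3 260.5]
```

View pics/crop3.png

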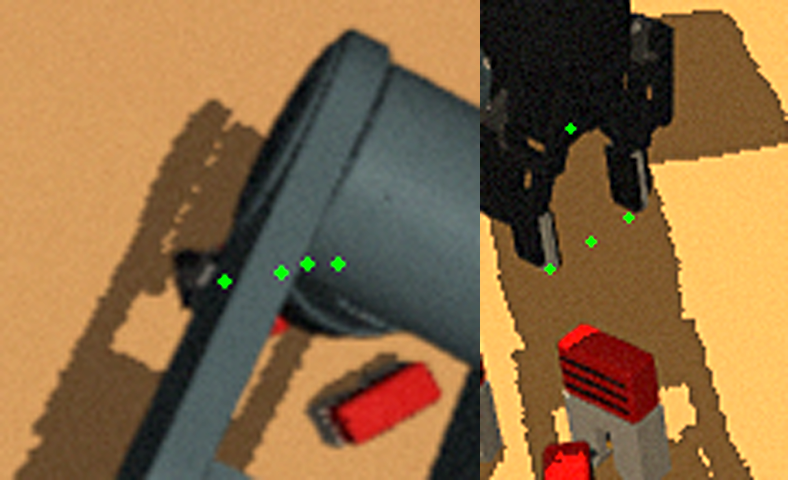

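The scene crop shows both fingertips, near crop (545,262) and (628,208), straddling the handle where the calibration predicts. I'll descend and pinch.

{"api": "carry_out", "payload": {"steps": [0,0,0.02,0,0,0,0.7,0,0,0.045,0,0,0,0.7,0,0,0.07,0,0,0,0.7,0,0,0.09,0,0,0,0.7,0,0,0.103,0,0,0,0.7,0,0,0.11,0,0,0,0.7,0,0,0.11,0,0,0,0.7,0,0,0.11,0,0,0,0.5,0,0,0.11,0,0,0,0.4,0,0,0.11,0,0,0,0.3,0,0,0.11,0,0,0,0.15,0,0,0.11,0,0,0,0,0,0,0.11,0,0,0,0,0,0,0.11,0,0,0,0,0,0,0.11,0,0,0,0,0,0,0.11,0,0,0,0]}}

```text
time_s: 3.8
eef_pos: [0.5055, -0.1388, 0.1308]
eef_rot: [0.001, -0.075, 0.997, 0.0]
wrist_force: [-0.8, 0.4, 7.0]
opening: 0.27
grasp_force: 59.6
```

```bash
python3 go.py .551 .161 .31 .197
```

```text
t 3.8 d [-0.0899  0.2898 -0.1789] rot [ 0.0003  0.0023 -0.0478] F [-0.84  0.44  7.03] pos [ 0.5055 -0.1388  0.1308] open 0.27
```

{"api": "carry_out", "payload": {"steps": [0,0,-0.015,0,0,0,0,0,0,-0.04,0,0,0,0,0,0,-0.075,0,0,0,0,0,0,-0.11,0,0,0,0,0,0,-0.145,0,0,0,0,0,0,-0.18,0,0,0,0,-0.01,0.03,-0.18,0,0,-0.01,0,-0.02,0.065,-0.18,0,0,-0.02,0,-0.032,0.1,-0.18,0,0,-0.03,0,-0.044,0.14,-0.18,0,0,-0.04,0,-0.056,0.18,-0.18,0,0,-0.048,0,-0.068,0.22,-0.18,0,0,-0.048,0,-0.08,0.255,-0.18,0,0,-0.048,0,-0.087,0.278,-0.18,0,0,-0.048,0,-0.09,0.288,-0.18,0,0,-0.048,0,-0.09,0.29,-0.18,0,0,-0.048,0,-0.09,0.29,-0.18,0,0,-0.048,0,-0.09,0.29,-0.18,0,0,-0.048,0,-0.09,0.29,-0.18,0,0,-0.048,0]}}

```text
time_s: 5.7
eef_pos: [0.5508, 0.1603, 0.3103]
eef_rot: [0.0, -0.098, 0.995, 0.001]
wrist_force: [-0.3, 0.5, -2.8]
opening: 0.269
grasp_force: 59.5
```

Run:
```python
from go import *
rel(.551,.161,.31,.197)
I={n:ctrl.camera(n) for n in("scene","top")}
for n in I: cv2.imwrite(f"pics/{n}2.png",I[n][:,:,::-1])
a=cv2.resize(I["top"][180:300,170:300],(390,500),interpolation=cv2.INTER_CUBIC)
c=cv2.resize(I["scene"][80:220,230:340],(410,520),interpolation=cv2.INTER_CUBIC)[:500]
cv2.imwrite("pics/crop4.png",np.clip(np.hstack([a,c])*1.6,0,255).astype(np.uint8)[:,:,::-1])
```

```text
t 5.7 d [-0.0003  0.0007  0.0003] rot [ 0.001   0.001  -0.0014] F [-0.3   0.48 -2.84] pos [0.5508 0.1603 0.3103] open 0.269
```

View pics/crop4.png

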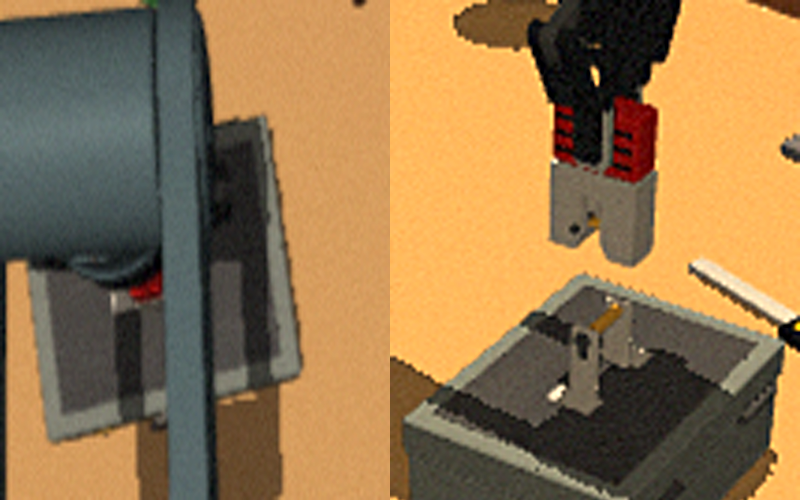

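Run:
```python
from go import *
W=[ray("scene",230+(x-390)*110/410,80+y*140/520,.1795) for x,y in((551,240),(632,265),(655,243))]
W=np.array(W)[:,:2];print(W.round(4),[np.hypot(*(W[i+1]-W[i])).round(4) for i in(0,1)])
cen=(W[0]+W[2])/2;d=np.array([.553,.161])-cen;c,s=np.cos(.197),np.sin(.197)
print(cen.round(4),"to lid centre along box x,y:",(c*d[0]+s*d[1]).round(4),(-s*d[0]+c*d[1]).round(4), np.degrees(np.arctan2(*(W[1]-W[0])[::-1])).round(1))
```

```text
[[0.5261 0.1436]
 [0.5782 0.1556]
 [0.5713 0.1837]] [np.float64(0.0535), np.float64(0.0289)]
[0.5487 0.1637] to lid centre along box x,y: 0.0037 -0.0035 13.0
```

The scene crop shows the handle hanging upright over the lug, with its mouth around crop (595,245) and the pin around (607,318). I'll shift about 1.5 mm in box +x, lower to just above the cheeks, then go on slowly.

{"api": "carry_out", "payload": {"steps": [-0.0005,0,0.005,0,0,0,0,-0.001,0,0.013,0,0,0,0,-0.0015,0,0.021,0,0,0,0,-0.0015,0,0.029,0,0,0,0,-0.0015,0,0.035,0,0,0,0,-0.0015,0,0.039,0,0,0,0,-0.0015,0,0.041,0,0,0,0,-0.0015,0,0.043,0,0,0,0,-0.0015,0,0.045,0,0,0,0,-0.0015,0,0.047,0,0,0,0,-0.0015,0,0.049,0,0,0,0,-0.0015,0,0.05,0,0,0,0,-0.0015,0,0.051,0,0,0,0,-0.0015,0,0.052,0,0,0,0,-0.0015,0,0.053,0,0,0,0,-0.0015,0,0.054,0,0,0,0,-0.0015,0,0.054,0,0,0,0,-0.0015,0,0.054,0,0,0,0]}}

```text
time_s: 7.6
eef_pos: [0.5522, 0.1618, 0.2563]
eef_rot: [0.0, -0.098, 0.995, 0.001]
wrist_force: [0.8, 0.3, -2.6]
opening: 0.274
grasp_force: 59.5
```

Run:
```python
from go import *
rel(.551,.161,.31,.197)
I={n:ctrl.camera(n) for n in("scene",)}
c=cv2.resize(I["scene"][100:220,230:340],(720,600),interpolation=cv2.INTER_CUBIC)
cv2.imwrite("pics/crop5.png",np.clip(c*1.6,0,255).astype(np.uint8)[:,:,::-1])
```

```text
t 7.6 d [ 0.0013 -0.0004 -0.0537] rot [0.0012 0.001  0.0002] F [ 0.8   0.27 -2.58] pos [0.5522 0.1618 0.2563] open 0.274
```

View pics/crop5.png

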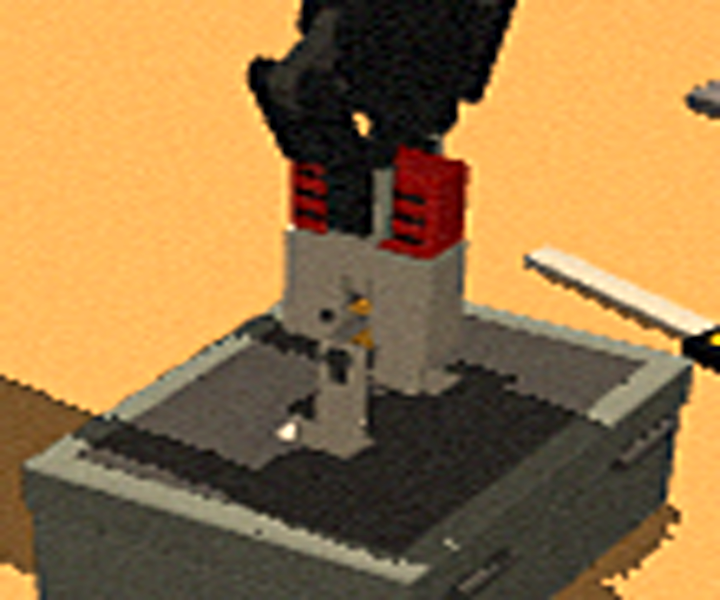

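The mouth straddles the pin (crop (358,340)) between the cheeks, and no load shows yet. I'll go on slowly.

{"api": "carry_out", "payload": {"steps": [0,0,0.001,0,0,0,0,0,0,0.002,0,0,0,0,0,0,0.003,0,0,0,0,0,0,0.004,0,0,0,0,0,0,0.005,0,0,0,0,0,0,0.006,0,0,0,0,0,0,0.007,0,0,0,0,0,0,0.008,0,0,0,0,0,0,0.009,0,0,0,0,0,0,0.01,0,0,0,0,0,0,0.011,0,0,0,0,0,0,0.012,0,0,0,0]}}

```text
time_s: 8.85
eef_pos: [0.5522, 0.1618, 0.2445]
eef_rot: [0.0, -0.098, 0.995, 0.001]
wrist_force: [-1.9, 0.9, -0.4]
opening: 0.275
grasp_force: 59.8
```

{"api": "carry_out", "payload": {"steps": [0,0,0.001,0,0,0,0,0,0,0.002,0,0,0,0,0,0,0.003,0,0,0,0,0,0,0.004,0,0,0,0,0,0,0.005,0,0,0,0,0,0,0.006,0,0,0,0,0,0,0.007,0,0,0,0,0,0,0.008,0,0,0,0]}}

```text
time_s: 9.65
eef_pos: [0.552, 0.1618, 0.236]
eef_rot: [0.0, -0.098, 0.995, 0.001]
wrist_force: [-1.5, -1.1, 0.6]
opening: 0.274
grasp_force: 60.0
```

{"api": "carry_out", "payload": {"steps": [0,0,0.001,0,0,0,0,0,0,0.002,0,0,0,0,0,0,0.003,0,0,0,0,0,0,0.004,0,0,0,0,0,0,0.005,0,0,0,0,0,0,0.006,0,0,0,0,0,0,0.007,0,0,0,0,0,0,0.0075,0,0,0,0]}}

```text
time_s: 10.45
eef_pos: [0.5521, 0.1618, 0.2285]
eef_rot: [0.0, -0.098, 0.995, 0.001]
wrist_force: [-2.1, -0.8, -2.0]
opening: 0.269
grasp_force: 59.8
```

{"api": "carry_out", "payload": {"steps": [0,0,0.0005,0,0,0,0,0,0,0.001,0,0,0,0,0,0,0.0015,0,0,0,0,0,0,0.002,0,0,0,0]}}

```text
time_s: 10.85
eef_pos: [0.5521, 0.1618, 0.2266]
eef_rot: [0.0, -0.098, 0.995, 0.001]
wrist_force: [-2.6, -0.7, -2.7]
opening: 0.274
grasp_force: 59.7
```

{"api": "carry_out", "payload": {"steps": [0,0,0.0005,0,0,0,0,0,0,0.001,0,0,0,0,0,0,0.0015,0,0,0,0]}}

```text
time_s: 11.15
eef_pos: [0.5521, 0.1618, 0.225]
eef_rot: [0.0, -0.098, 0.995, 0.001]
wrist_force: [-0.1, -0.5, -3.0]
opening: 0.272
grasp_force: 59.5
```

{"api": "carry_out", "payload": {"steps": [0,0,0.0005,0,0,0,0,0,0,0.001,0,0,0,0,0,0,0.001,0,0,0,0]}}

```text
time_s: 11.45
eef_pos: [0.5528, 0.1619, 0.2248]
eef_rot: [0.001, -0.098, 0.995, 0.001]
wrist_force: [-0.2, 0.1, -3.8]
opening: 0.275
grasp_force: 59.5
```

{"api": "carry_out", "payload": {"steps": [0,0,0,0,0,0,0,0,0,0,0,0,0,0]}}

```text
time_s: 11.65
eef_pos: [0.5525, 0.1618, 0.2246]
eef_rot: [0.001, -0.098, 0.995, 0.001]
wrist_force: [1.1, -0.3, -3.6]
opening: 0.276
grasp_force: 59.5
```

{"api": "carry_out", "payload": {"steps": [0,0,0.0005,0,0,0,0,0,0,0.0005,0,0,0,0]}}

```text
time_s: 11.85
eef_pos: [0.5523, 0.1618, 0.2238]
eef_rot: [0.0, -0.098, 0.995, 0.001]
wrist_force: [-0.3, 0.8, -2.6]
opening: 0.268
grasp_force: 59.5
```

{"api": "carry_out", "payload": {"steps": [0,0,0.0005,0,0,0,0,0,0,0.001,0,0,0,0]}}

```text
time_s: 12.05
eef_pos: [0.5523, 0.1618, 0.2228]
eef_rot: [0.0, -0.098, 0.995, 0.001]
wrist_force: [-0.6, 0.5, -3.5]
opening: 0.273
grasp_force: 59.5
```

{"api": "carry_out", "payload": {"steps": [0,0,0.0005,0,0,0,0,0,0,0.001,0,0,0,0]}}

```text
time_s: 12.25
eef_pos: [0.5523, 0.1618, 0.2219]
eef_rot: [0.001, -0.098, 0.995, 0.001]
wrist_force: [-0.9, 0.0, -0.2]
opening: 0.273
grasp_force: 59.8
```

{"api": "carry_out", "payload": {"steps": [0,0,0.0005,0,0,0,0,0,0,0.0005,0,0,0,0]}}

```text
time_s: 12.45
eef_pos: [0.5524, 0.1618, 0.2218]
eef_rot: [0.001, -0.098, 0.995, 0.001]
wrist_force: [-1.2, -0.8, 2.2]
opening: 0.27
grasp_force: 60.1
```

Roof contact is at TCP z ≈ 0.222: the vertical force went from about -3 to +2 N. The lateral load also disappeared near 0.225, which suggests the latch flipped shut. Next I'll raise it through the play and load the latch gently.

{"api": "carry_out", "payload": {"steps": [0,0,-0.001,0,0,0,0,0,0,-0.002,0,0,0,0,0,0,-0.003,0,0,0,0,0,0,-0.004,0,0,0,0,0,0,-0.005,0,0,0,0,0,0,-0.006,0,0,0,0,0,0,-0.007,0,0,0,0,0,0,-0.008,0,0,0,0,0,0,-0.009,0,0,0,0,0,0,-0.01,0,0,0,0,0,0,-0.011,0,0,0,0,0,0,-0.0115,0,0,0,0,0,0,-0.012,0,0,0,0]}}

```text
time_s: 13.75
eef_pos: [0.5522, 0.1618, 0.2334]
eef_rot: [0.0, -0.098, 0.995, 0.001]
wrist_force: [0.3, 0.1, -2.8]
opening: 0.276
grasp_force: 59.8
```

{"api": "carry_out", "payload": {"steps": [0,0,-0.0005,0,0,0,0,0,0,-0.001,0,0,0,0]}}

```text
time_s: 13.95
eef_pos: [0.5523, 0.1618, 0.2344]
eef_rot: [0.0, -0.098, 0.995, 0.001]
wrist_force: [-0.5, -0.9, -3.4]
opening: 0.271
grasp_force: 59.8
```

{"api": "carry_out", "payload": {"steps": [0,0,-0.0005,0,0,0,0,0,0,-0.0005,0,0,0,0]}}

```text
time_s: 14.15
eef_pos: [0.5523, 0.1618, 0.2349]
eef_rot: [0.001, -0.098, 0.995, 0.001]
wrist_force: [-0.4, -0.5, -2.7]
opening: 0.269
grasp_force: 59.8
```

{"api": "carry_out", "payload": {"steps": [0,0,-0.0005,0,0,0,0,0,0,-0.0005,0,0,0,0]}}

```text
time_s: 14.35
eef_pos: [0.5523, 0.1618, 0.2354]
eef_rot: [0.0, -0.098, 0.995, 0.001]
wrist_force: [-0.9, 0.2, -3.4]
opening: 0.273
grasp_force: 59.8
```

{"api": "carry_out", "payload": {"steps": [0,0,-0.0005,0,0,0,0,0,0,-0.0005,0,0,0,0]}}

```text
time_s: 14.55
eef_pos: [0.5522, 0.1618, 0.2357]
eef_rot: [0.0, -0.098, 0.995, 0.001]
wrist_force: [-0.4, 0.6, -4.9]
opening: 0.273
grasp_force: 59.5
```

{"api": "carry_out", "payload": {"steps": [0,0,-0.0005,0,0,0,0,0,0,-0.0005,0,0,0,0]}}

```text
time_s: 14.75
eef_pos: [0.5521, 0.1618, 0.2359]
eef_rot: [0.0, -0.098, 0.995, 0.001]
wrist_force: [0.7, 0.1, -7.2]
opening: 0.273
grasp_force: 59.1
```

The latch took load at +13.5 mm, as predicted, so it is shut. I'll add a little pull and hold.

{"api": "carry_out", "payload": {"steps": [0,0,-0.0004,0,0,0,0,0,0,-0.0004,0,0,0,0,0,0,-0.0004,0,0,0,0]}}

```text
time_s: 15.05
eef_pos: [0.5521, 0.1618, 0.2362]
eef_rot: [0.0, -0.098, 0.995, 0.001]
wrist_force: [2.0, 0.4, -11.5]
opening: 0.274
grasp_force: 59.2
```

{"api": "carry_out", "payload": {"steps": [0,0,-0.0001,0,0,0,0,0,0,-0.0001,0,0,0,0,0,0,-0.0001,0,0,0,0,0,0,-0.0001,0,0,0,0,0,0,-0.0001,0,0,0,0,0,0,-0.0001,0,0,0,0,0,0,-0.0001,0,0,0,0]}}

```text
time_s: 15.75
eef_pos: [0.552, 0.1618, 0.2364]
eef_rot: [0.0, -0.098, 0.995, 0.001]
wrist_force: [3.0, 0.8, -17.6]
opening: 0.276
grasp_force: 59.5
```

{"api": "carry_out", "payload": {"steps": [0,0,0,0,0,0,0,0,0,0,0,0,0,0,0,0,0,0,0,0,0,0,0,0,0,0,0,0,0,0,0,0,0,0,0,0,0,0,0,0,0,0,0,0,0,0,0,0,0]}}

```text
time_s: 16.45
eef_pos: [0.552, 0.1618, 0.2365]
eef_rot: [0.0, -0.098, 0.995, 0.001]
wrist_force: [2.7, -1.0, -20.5]
opening: 0.271
grasp_force: 59.6
```

{"api": "carry_out", "payload": {"steps": [0,0,0,0,0,0,0,0,0,0,0,0,0,0,0,0,0,0,0,0,0,0,0,0,0,0,0,0,0,0,0,0,0,0,0,0,0,0,0,0,0,0,0,0,0,0,0,0,0]}}

```text
time_s: 17.15
eef_pos: [0.5521, 0.1618, 0.2366]
eef_rot: [0.0, -0.098, 0.995, 0.001]
wrist_force: [2.1, 0.2, -23.1]
opening: 0.268
grasp_force: 59.7
```

The force creeps up because the arm integrates its position error, and the pull has reached about 20 N. I'll back off towards 6 N.

{"api": "carry_out", "payload": {"steps": [0,0,0.0006,0,0,0,0,0,0,0.0006,0,0,0,0]}}

```text
time_s: 17.35
eef_pos: [0.5522, 0.1618, 0.2365]
eef_rot: [0.0, -0.098, 0.995, 0.001]
wrist_force: [0.2, -1.1, -18.8]
opening: 0.273
grasp_force: 60.0
```

```bash
python3 go.py .5523 .1618 .2360 .197
```

```text
t 17.35 d [-0.0001 -0.      0.0005] rot [0.0012 0.0008 0.0003] F [  0.18  -1.06 -18.77] pos [0.5522 0.1618 0.2365] open 0.273
```

{"api": "carry_out", "payload": {"steps": [0,0,0.0004,0,0,0,0,0,0,0.0004,0,0,0,0,0,0,0.0004,0,0,0,0]}}

```text
time_s: 17.65
eef_pos: [0.5523, 0.1618, 0.2364]
eef_rot: [0.001, -0.098, 0.995, 0.001]
wrist_force: [-0.6, -0.2, -14.4]
opening: 0.273
grasp_force: 60.3
```

{"api": "carry_out", "payload": {"steps": [0,0,0,0,0,0,0,0,0,0,0,0,0,0,0,0,0,0,0,0,0]}}

```text
time_s: 17.95
eef_pos: [0.5523, 0.1618, 0.2362]
eef_rot: [0.001, -0.098, 0.995, 0.001]
wrist_force: [-1.9, -0.6, -13.5]
opening: 0.269
grasp_force: 60.6
```

{"api": "carry_out", "payload": {"steps": [0,0,0,0,0,0,0,0,0,0,0,0,0,0,0,0,0,0,0,0,0]}}

```text
time_s: 18.25
eef_pos: [0.5524, 0.1618, 0.2362]
eef_rot: [0.001, -0.098, 0.995, 0.001]
wrist_force: [-2.0, -0.3, -10.8]
opening: 0.273
grasp_force: 60.8
```

{"api": "carry_out", "payload": {"steps": [0,0,-0.0001,0,0,0,0,0,0,-0.0001,0,0,0,0,0,0,-0.0001,0,0,0,0]}}

```text
time_s: 18.55
eef_pos: [0.5524, 0.1618, 0.2361]
eef_rot: [0.001, -0.098, 0.995, 0.001]
wrist_force: [-1.1, -0.6, -11.3]
opening: 0.271
grasp_force: 60.9
```

{"api": "carry_out", "payload": {"steps": [0,0,0,0,0,0,0,0,0,0,0,0,0,0,0,0,0,0,0,0,0]}}

```text
time_s: 18.85
eef_pos: [0.5524, 0.1618, 0.2361]
eef_rot: [0.001, -0.098, 0.995, 0.001]
wrist_force: [-0.9, -0.5, -10.3]
opening: 0.271
grasp_force: 60.9
```

{"api": "carry_out", "payload": {"steps": [0,0,0,0,0,0,0,0,0,0,0,0,0,0,0,0,0,0,0,0,0]}}

```text
time_s: 19.15
eef_pos: [0.5523, 0.1619, 0.2361]
eef_rot: [0.001, -0.098, 0.995, 0.001]
wrist_force: [-2.7, -0.3, -10.5]
opening: 0.274
grasp_force: 61.0
```

{"api": "carry_out", "payload": {"steps": [0,0,0,0,0,0,0,0,0,0,0,0,0,0,0,0,0,0,0,0,0]}}

```text
time_s: 19.45
eef_pos: [0.5523, 0.1618, 0.2361]
eef_rot: [0.001, -0.098, 0.995, 0.001]
wrist_force: [-1.5, -1.0, -10.4]
opening: 0.273
grasp_force: 61.0
```

{"api": "carry_out", "payload": {"steps": [0,0,0.0001,0,0,0,0,0,0,0.0001,0,0,0,0,0,0,0.0001,0,0,0,0,0,0,0.0001,0,0,0,0,0,0,0.0001,0,0,0,0,0,0,0.0001,0,0,0,0]}}

```text
time_s: 20.05
eef_pos: [0.5524, 0.1618, 0.236]
eef_rot: [0.001, -0.098, 0.995, 0.001]
wrist_force: [-1.2, 0.3, -9.1]
opening: 0.27
grasp_force: 61.2
```

{"api": "carry_out", "payload": {"steps": [0,0,0,0,0,0,0,0,0,0,0,0,0,0,0,0,0,0,0,0,0,0,0,0,0,0,0,0,0,0,0,0,0,0,0]}}

```text
time_s: 20.55
eef_pos: [0.5523, 0.1618, 0.2359]
eef_rot: [0.001, -0.098, 0.995, 0.001]
wrist_force: [-0.9, 0.6, -7.0]
opening: 0.272
grasp_force: 61.3
```

The latch held about 6–8 N for roughly 1.8 s. Now I'll lower it back onto the pin.

{"api": "carry_out", "payload": {"steps": [0,0,0.001,0,0,0,0,0,0,0.002,0,0,0,0,0,0,0.003,0,0,0,0,0,0,0.004,0,0,0,0,0,0,0.005,0,0,0,0,0,0,0.006,0,0,0,0,0,0,0.007,0,0,0,0,0,0,0.008,0,0,0,0,0,0,0.009,0,0,0,0,0,0,0.01,0,0,0,0,0,0,0.011,0,0,0,0,0,0,0.012,0,0,0,0,0,0,0.0125,0,0,0,0,0,0,0.0127,0,0,0,0]}}

```text
time_s: 21.95
eef_pos: [0.5522, 0.1618, 0.223]
eef_rot: [0.0, -0.098, 0.995, 0.001]
wrist_force: [-0.4, 0.3, -3.2]
opening: 0.273
grasp_force: 62.1
```

{"api": "carry_out", "payload": {"steps": [0,0,0.0005,0,0,0,0,0,0,0.0007,0,0,0,0]}}

```text
time_s: 22.15
eef_pos: [0.5523, 0.1618, 0.2224]
eef_rot: [0.0, -0.098, 0.995, 0.001]
wrist_force: [-0.7, -0.3, -2.2]
opening: 0.274
grasp_force: 62.1
```

{"api": "carry_out", "payload": {"steps": [0,0,0.0003,0,0,0,0,0,0,0.0005,0,0,0,0]}}

```text
time_s: 22.35
eef_pos: [0.5523, 0.1618, 0.222]
eef_rot: [0.0, -0.098, 0.995, 0.001]
wrist_force: [-0.4, 0.2, -2.5]
opening: 0.271
grasp_force: 62.1
```

```bash
python3 go.py .5523 .1618 .2218 .197
```

```text
t 22.35 d [-0.     -0.      0.0002] rot [0.0012 0.0011 0.0002] F [-0.36  0.18 -2.5 ] pos [0.5523 0.1618 0.222 ] open 0.271
```

{"api": "carry_out", "payload": {"steps": [0,0,0.0003,0,0,0,0,0,0,0.0004,0,0,0,0]}}

```text
time_s: 22.55
eef_pos: [0.5523, 0.1618, 0.2219]
eef_rot: [0.001, -0.098, 0.995, 0.001]
wrist_force: [-1.3, -1.1, 0.0]
opening: 0.273
grasp_force: 62.4
```

{"api": "carry_out", "payload": {"steps": [0,0,0.0002,0,0,0,0,0,0,0.0002,0,0,0,0]}}

```text
time_s: 22.75
eef_pos: [0.5524, 0.1619, 0.2218]
eef_rot: [0.001, -0.098, 0.995, 0.001]
wrist_force: [-2.6, 0.2, 2.6]
opening: 0.269
grasp_force: 62.8
```

The handle is seated on the pin. I'll open gently, pause, then retreat straight up.

{"api": "carry_out", "payload": {"steps": [0,0,0,0,0,0,0.27,0,0,0,0,0,0,0.3,0,0,0,0,0,0,0.35,0,0,0,0,0,0,0.4,0,0,0,0,0,0,0.5,0,0,0,0,0,0,0.6,0,0,0,0,0,0,0.7,0,0,0,0,0,0,0.7,0,0,0,0,0,0,0.7]}}

```text
time_s: 23.65
eef_pos: [0.5523, 0.1618, 0.2213]
eef_rot: [0.0, -0.098, 0.995, 0.001]
wrist_force: [-0.3, 0.3, 0.3]
opening: 0.699
grasp_force: 0.0
```

{"api": "carry_out", "payload": {"steps": [0,0,-0.005,0,0,0,0.7,0,0,-0.012,0,0,0,0.7,0,0,-0.02,0,0,0,0.7,0,0,-0.03,0,0,0,0.7,0,0,-0.045,0,0,0,0.7,0,0,-0.06,0,0,0,0.7,0,0,-0.08,0,0,0,0.7,0,0,-0.1,0,0,0,0.7,0,0,-0.12,0,0,0,0.7,0,0,-0.14,0,0,0,0.7,0,0,-0.15,0,0,0,0.7,0,0,-0.15,0,0,0,0.7,0,0,-0.15,0,0,0,0.7]}}

```text
time_s: 24.95
eef_pos: [0.552, 0.1616, 0.3711]
eef_rot: [0.0, -0.098, 0.995, 0.001]
wrist_force: [0.2, 0.4, -0.8]
opening: 0.701
grasp_force: 0.0
```

Run:
```python
from go import *
rel(.551,.161,.37,.197)
I=ctrl.camera("scene");J=cv2.imread("pics/scene0.png")[:,:,::-1]
a=cv2.resize(I[110:250,225:345],(510,595),interpolation=cv2.INTER_CUBIC)
c=cv2.resize(J[110:250,225:345],(280,327),interpolation=cv2.INTER_CUBIC)
c=cv2.copyMakeBorder(c,0,595-327,0,0,cv2.BORDER_CONSTANT)
cv2.imwrite("pics/crop6.png",np.clip(np.hstack([a,c])*1.6,0,255).astype(np.uint8)[:,:,::-1])
```

```text
t 24.95 d [ 0.0011 -0.0004  0.0011] rot [0.0013 0.0008 0.0002] F [ 0.21  0.43 -0.76] pos [0.552  0.1616 0.3711] open 0.701
```

View pics/crop6.png

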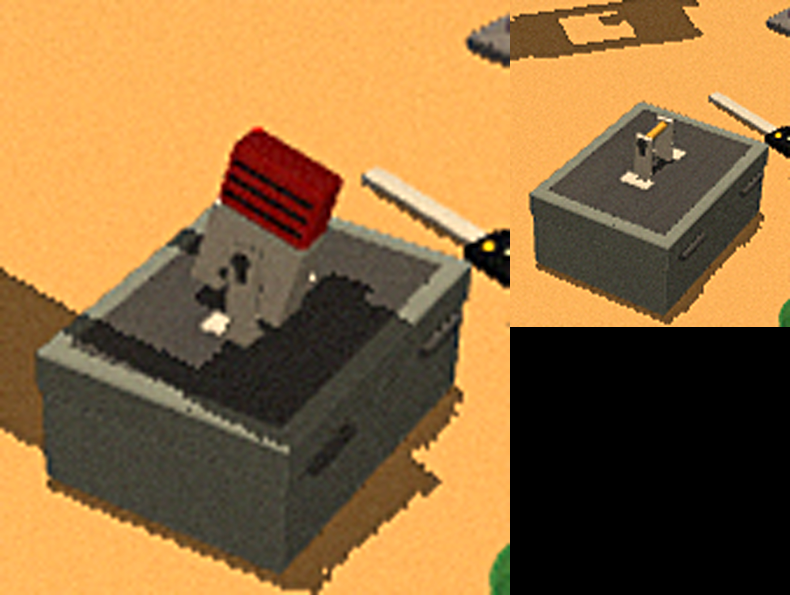

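The handle sits latched on the pin, leaning roughly 10° until a foot rests on the lid, which a round pin makes unavoidable. Box corner: (292,447) at 4.25x, about the same place as (158,245) at 2.33x before, so it hasn't moved noticeably, and nor has the caliper. I'll hand it in.

```bash
python3 -c "
from bench import ctrl;print(ctrl.hand_in())"
```

```text
the job is handed in; nothing more can be done
None
```

I handed the job in at about 25 s: the red handle is latched on the pin, held 6–8 N for over a second (after a brief overshoot to about 20 N, under the 30 N limit), and was released leaning about 10° with a foot apparently on the lid; the box has not visibly moved.

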